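Start the scanner and present the ball tray

TASK

Start the scanner's calibration on the keypad: press the round key, then the square key, then the bar key, each fully down and one at a time, leaving the cross-shaped key alone. Then take the ball tray by its upright grip, lift it off its dock and carry it level, so that the ball stays in its pocket, until the pocket is centred about 8 cm above the scanner's round window. Finish while still holding the tray there, level and still, without touching the scanner or disturbing the other things on the bench.

Things in the scene. Friction and masses are not known exactly. Their poses are not given: they have to be found in the camera images.
- keypad: fixed black base plate 112 x 112 x 12 mm of the scanner's keypad, at the robot's right; origin at the centre of its underside, z up. It carries four grey key modules 41 mm square, 16 mm high, in a 2 x 2 pattern 44 mm apart; which module is in which place varies
- key_round_top (a point): centre of the top face of the off-white round key (round disc, 22 mm across), 38 mm above the bench when up and 10 mm above its grey module
- key_round (a joint): travel of the round key in m: 0 up, 0.005 fully down; springs back. It starts to move at 1.5 N and is fully down at 4.5 N; counts as pressed beyond 0.0035
- key_square_top (a point): centre of the top face of the off-white square key (square, 20 x 20 mm), 38 mm above the bench when up and 10 mm above its grey module
- key_square (a joint): travel of the square key in m: 0 up, 0.005 fully down; springs back. It starts to move at 1.5 N and is fully down at 4.5 N; counts as pressed beyond 0.0035
- key_bar_top (a point): centre of the top face of the off-white bar key (narrow bar, 10 x 32 mm), 38 mm above the bench when up and 10 mm above its grey module
- key_bar (a joint): travel of the bar key in m: 0 up, 0.005 fully down; springs back. It starts to move at 1.5 N and is fully down at 4.5 N; counts as pressed beyond 0.0035
- key_cross_top (a point): centre of the top face of the off-white cross key (plus-shaped cross, 26 mm across with 8 mm arms), 38 mm above the bench when up and 10 mm above its grey module (the clear key: not to be pressed)
- key_cross (a joint): travel of the cross key in m: 0 up, 0.005 fully down; springs back. It starts to move at 1.5 N and is fully down at 4.5 N; counts as pressed beyond 0.0035
- tray: loose aluminium ball tray, plate 130 x 64 x 8 mm, about 0.2 kg; origin at the centre of its underside, x along the length towards the ball end, z up. One round pocket towards +x, an upright grip towards -x. Starts lying on the dock with its underside 20 mm above the bench
- grip (a point): point on the tray's upright grip at which to hold it, 45 mm above the tray's underside, at tray (-20, 0, 45) mm. The grip is a block 36 mm long (tray x), 14 mm thick (tray y; close the fingers along tray y); it stands 54 mm above the plate, up to 62 mm over the underside, with a foot 22 mm thick up to 12 mm over the underside
- pocket (a point): centre of the floor of the tray's pocket, at tray (36, 0, 5) mm; the pocket is 40 mm across and only 3 mm deep, with a clear bottom
- ball_center (a point): centre of the bare steel ball, 24 mm diameter, 56 g, that rolls freely in the tray's pocket and climbs out if the tray is tipped or jerked
- dock: fixed grey dock 150 x 84 x 20 mm on which the tray lies between four low lips (4 mm high above the dock's top, 3 to 4 mm clearance all round); origin at the centre of its underside, x along its length (same as the tray's). Dock and scanner may swap places
- scanner: fixed grey box 115 x 115 x 50 mm, the scanner, with a round window in its top; origin at the centre of its underside, z up
- scanner_window (a point): centre of the scanner's round glass window (60 mm across, in a dark 74 mm bezel), facing up, 52 mm above the bench
- mouse_desk: bystander: black computer mouse, 104 x 56 x 37 mm, near the bench's front edge; origin under its centre
- pen_1: bystander: marker pen, 135 mm long, 17 mm thick, lying between dock and scanner; origin under its centre
- amber_reagent: bystander: small orange bottle with red cap, 36 mm diameter, 75 mm high, behind the work; origin under its centre
- tube_3: bystander: standing tube with blue cap, 34 mm diameter, 117 mm high, behind the work; origin under its centre
- sample_box: bystander: blue box 68 x 68 x 50 mm behind the work; origin under its centre
- flow_cell_case: bystander: flat white case 55 x 85 x 18 mm behind the work; origin under its centre

How it is judged (in metres and radians):
On the way, in this order (a step that is already met when the one before it is completed fails the run):
1. the round key is pressed down, the others up (value of joint key_round above 0.0035 m and value of joint each of key_square, key_bar, key_cross below 0.002 m), for 0.05 s.
2. the square key is pressed down, the others up (value of joint key_square above 0.0035 m and value of joint each of key_round, key_bar, key_cross below 0.002 m), for 0.05 s.
3. the bar key is pressed down, the others up (value of joint key_bar above 0.0035 m and value of joint each of key_round, key_square, key_cross below 0.002 m), for 0.05 s.
4. the tray is lifted clear of the dock in the fingers, ball in its pocket (height (world z) of tray above 0.05 m and contact force between the fingers and tray above 1 N and horizontal distance between ball_center and pocket below 0.016 m and z of ball_center in the frame of pocket between 0.006 and 0.018 m), for 0.2 s.
At the end, for the whole second after the job is handed in: The fingers hold the tray still with its pocket within 20 mm of the vertical through the window's centre, its underside 50 to 110 mm above the glass (aim 80), within 0.12 rad of level, carried by nothing else; the ball is in the pocket and all keys are up (horizontal distance between pocket and scanner_window below 0.02 m and height (world z) of tray between 0.102 and 0.162 m and angle between tray's own z axis and vertical below 0.12 rad and linear speed of tray below 0.03 m/s and angular speed of tray below 0.3 rad/s and contact force between the fingers and tray above 1 N and contact force between tray and scanner below 0.1 N and contact force between tray and dock below 0.1 N and horizontal distance between ball_center and pocket below 0.016 m and z of ball_center in the frame of pocket between 0.006 and 0.018 m and value of joint each of key_round, key_square, key_bar, key_cross below 0.002 m); the arm keeps its last pose, push and grip.
It fails at once if the cross-shaped key is pressed, or two keys are down together (value of joint key_cross above 0.0025 m or value of joint each of key_round, key_square above 0.0025 m or value of joint each of key_round, key_bar above 0.0025 m or value of joint each of key_square, key_bar above 0.0025 m).
It fails at once if the ball leaves its pocket (horizontal distance between ball_center and pocket above 0.02 m or z of ball_center in the frame of pocket below 0 m).
It fails at once if the tray is tipped more than 0.3 rad (angle between tray's own z axis and vertical above 0.3 rad).
It fails at once if the tray or the robot knocks against the scanner (contact force between scanner and tray above 1.5 N or contact force between scanner and the arm above 1.5 N or contact force between scanner and the fingers above 1.5 N).
It fails at once if a bystander is moved more than 30 mm (distance of any of mouse_desk, pen_1, amber_reagent, tube_3, sample_box, flow_cell_case from where it was at the start of the episode above 0.03 m).
It also fails if it takes over 64 s, if anything falls off the work surface, if the arm or the gripper's body presses on something with over 40 N, if the wrist force passes 120 N, or if a joint passes its speed limit or range.

ROBOT

A 6-joint arm with a two-finger parallel gripper is mounted at the origin on a cart in front of the work surface, level with it; the furniture and walls round the work are solid. World frame = base frame: x ahead of the robot, y to its left, z up, the work surface at z = 0. Lengths are in mm, angles in rad, forces in N, time in s.
With the tool pointing down it reaches from about 275 to 750 mm from the base axis. Payload 10.2 kg.
Tool frame: the origin (TCP) lies between the finger pads; the fingertips stand 8 mm ahead of it and the grasp point (between the pads) lies 11 mm behind it; z points along the fingers, x is the direction in which the jaws open and shut, and the axes are right-handed (so a half turn about z gives the same grasp; the last joint's range is limited). The gripper opens to 85 mm and grips with 20 to 120 N. Pads are 22 mm wide; open, the fingers measure 114 mm over their backs; the gripper's body (76 mm by 85 mm) begins 54 mm behind the grasp point. The pads swing forward as they close: fully open they stand 13 mm farther back than shut.
Start: joints at [-1.371, 0.313, 1.498, -0, 1.331, -0.223], TCP at [215.404, -478.782, 239.294] pointing down, gripper open.
Joint ranges: [-2.94, 2.94], [-0.97, 2.17], [0.19, 2.56], [-1.23, 4.37], [0.02, 3.11], [-2.88, 2.88]. Speed limits (rad/s): [2.39, 2.39, 3.01, 3.14, 3.14, 3.14].

INTERFACE

Orientations are given as a unit quaternion [w, x, y, z].
In Python, from rig import sense, eyes, ctrl gives the robot as it stands.
- The arm moves only by the tool move_arm, never from a script. Its argument "rows" is a list that holds one entry, the list of rows, each a list of 5 numbers: the shift along the tool's x, y, z in mm, then the turn about the tool's z in units of 6 degrees (1.0 is 6 degrees), then the gripper command: -1 is shut, 1 is fully open, values between are in proportion. In form: [[[dx, dy, dz, roll, jaw], ...]]. A call has 1 to 12 rows; each row is the pose to reach, as a shift and turn from the pose measured when the call began, along the tool's axes at that moment; what a row does not reach only later rows make up. A row lasts 1/8 s, in which the tool goes at most 62.5 mm and 10.7 degrees, less where a joint would pass 70% of its speed; a pose out of reach is approached as far as the arm can. A call with a gripper value outside its range is refused whole. The fingers move at their own pace and stop on an object; "squeeze" is the grip in N (left out, the last holds). Time passes only in rows, so rows that repeat a pose let the fingers close. It gives the time, the measured TCP pose, the force and the opening at its end, in the units of the state.
- sense(): the state, without advancing time (a new reading comes with each control period).
- eyes.capture(name): name is "scene" or "top" or "wrist"; returns a dict with "color" (420x560x3 uint8, blue, green, red), "vertical_fov" (degrees; the focal length in pixels is half the picture's height over the tangent of half this angle, whatever the lens; pixels are square), "cx", "cy" (the principal point, pixels), "k1" (the pictures are not rectified: a ray, as slopes to the right and down, at radius r is drawn at 1 + k1 r^2 times it, then the intrinsics apply), "xyz" and "attitude" of the camera in the world. Camera axes: x right, y down, z forward; pixel columns grow to the right and rows downward; lengths in mm; the calibration is good to about 2 mm. A picture is of the moment at which its call begins. There is no depth.
- ctrl.finish_job(): hands the job in, once; it reports no verdict.
The state is a dict: "time_s": time; "joints": joint angles; "dq": joint speeds; "tau": joint torques, N m; "eef_pos": TCP position; "ee_rot": TCP orientation; "force": force on the tool from outside, world axes, zero at the start; "wrist_torque": the same for the moment, N m; "grip_width": opening from 0.0 (shut) to 1.0 (fully open).
Only numpy, scipy, OpenCV 4.12 (cv2) and the standard library are available. Lean on these libraries where they do the work, as an engineer would, in place of code of your own. Each camera call takes 0.05 s, during which the arm holds its last target. There are 200 camera calls.

## Working session

There is one attempt and no reset: what is moved stays moved. The work goes in short steps, Python scripts to look and compute and a tool call to move; the robot and the scene stay as the last step left them, time stands still between calls to the robot, and variables do not carry over. Pictures are saved under pics/ and viewed, about 8 in all and at most 12, crops included, and the job is handed in when it is done.

Besides the shell and the picture viewer there is one more tool, called after ">>>" as name(argument=value, ...), one argument or row to a line, values as JSON. move_arm: Moves the arm, as the interface text tells. Its arguments: {"type":"object","properties":{"rows":{"type":"array","items":{"type":"array","items":{"type":"array","items":{"type":"number"}}}},"squeeze":{"type":"number"}},"required":["rows"]}

```bash
mkdir -p pics; cat > h.py <<'E'
import numpy as np,cv2
from scipy.spatial.transform import Rotation as R
from rig import sense,eyes,ctrl
def cap(n,save=None):
    c=eyes.capture(n)
    if save: cv2.imwrite('pics/'+save,c['color'])
    return c
def K(c):
    f=210/np.tan(np.radians(c['vertical_fov'])/2)
    return f
def Rc(c):
    q=np.array(c['attitude'],float)
    return R.from_quat(q[[1,2,3,0]]).as_matrix()
def ray(c,u,v):
    f=K(c);d=np.array([(u-c['cx'])/f,(v-c['cy'])/f]);s=d.copy()
    for _ in range(30): s=d/(1+c['k1']*(s@s))
    return Rc(c)@np.array([s[0],s[1],1])
def onz(c,u,v,z):
    d=ray(c,u,v);o=np.array(c['xyz'],float)
    return (o+d*(z-o[2])/d[2])
def proj(c,p):
    q=Rc(c).T@(np.array(p,float)-np.array(c['xyz']));s=q[:2]/q[2];s=s*(1+c['k1']*(s@s))
    return s*K(c)+[c['cx'],c['cy']]
def toolshift(p):
    s=sense();q=np.array(s['ee_rot'])
    return R.from_quat(q[[1,2,3,0]]).inv().apply(np.array(p)-np.array(s['eef_pos']))
E
python3 - <<'E'
from h import *
import pickle
print(sense())
a={}
for n in('top','wrist','scene'):
    a[n]=cap(n,n+'0.png');c=a[n];print(n,{k:c[k] for k in c if k!='color'})
pickle.dump(a,open('a.pkl','wb'))
E
```

```text
{'time_s': 0.0, 'joints': array([-1.37138872e+00,  3.13480351e-01,  1.49843907e+00, -3.65908718e-06,
        1.33100367e+00, -2.23424126e-01]), 'dq': array([ 1.14986173e-04, -5.71732250e-04,  1.13713023e-05, -1.28327712e-03,
       -2.28375142e-04, -1.21559595e-03]), 'tau': array([-5.87933046e-04, -4.12262821e+01, -2.59741312e+01, -2.52825512e-04,
        4.12146954e-03,  9.47549154e-06]), 'eef_pos': array([ 215.3570684 , -478.52526861,  238.71879335]), 'ee_rot': array([-4.74753048e-04,  8.39745380e-01, -5.42979976e-01, -4.65969173e-04]), 'force': array([-0.13548406, -0.17727147,  0.30313343]), 'wrist_torque': array([-0.02778991,  0.02561353,  0.00573196]), 'grip_width': 1.0041120081054467}
top {'vertical_fov': 42.99594051504924, 'cx': 277.35736797289434, 'cy': 213.49936109047138, 'k1': -0.15664374360964214, 'xyz': array([ 343.6267882 ,   21.46927442, 1430.00945944]), 'attitude': array([-0.04358669,  0.70564359, -0.70491399,  0.05712796])}
wrist {'vertical_fov': 61.72439534864158, 'cx': 274.1640335563298, 'cy': 211.36426239835416, 'k1': -0.007053533759631506, 'xyz': array([ 274.53107824, -450.89766018,  373.66410211]), 'attitude': array([ 0.1086571 ,  0.83270691, -0.53825329, -0.07124762])}
scene {'vertical_fov': 52.671720808264475, 'cx': 280.08592393702077, 'cy': 202.9428447941033, 'k1': -0.0029385448940826885, 'xyz': array([ 36.27005217, 691.2209278 , 673.14315967]), 'attitude': array([ 0.15665166, -0.27815275,  0.84240647, -0.43409981])}
```

View pics/top0.png

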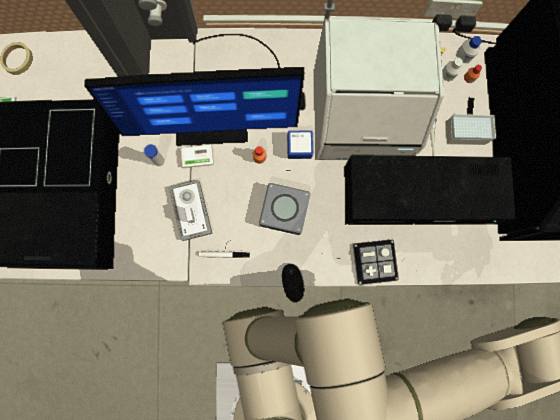

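View pics/wrist0.png

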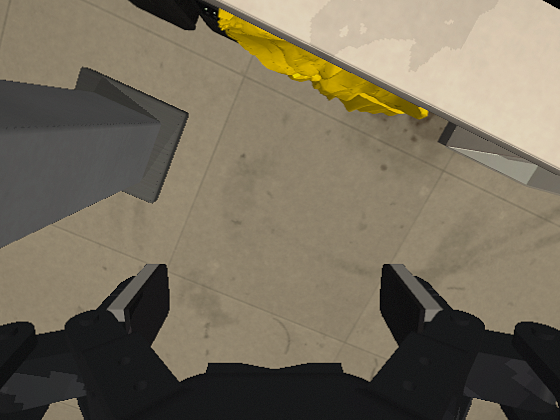

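The top view shows the keypad near (376,262), the scanner near (285,207), the dock with its tray near (189,210), the pen at (222,254) and the mouse at (292,282). The wrist view shows only the floor.

```bash
python3 - <<'E'
from h import *
import pickle
a=pickle.load(open('a.pkl','rb'));c=a['top'];im=c['color']
k=cv2.resize(im[235:290,348:405],None,fx=7,fy=7,interpolation=cv2.INTER_CUBIC)
d=cv2.resize(im[175:245,160:220],None,fx=6,fy=6,interpolation=cv2.INTER_CUBIC)
o=np.zeros((430,770,3),np.uint8);o[:k.shape[0],:k.shape[1]]=k;o[:d.shape[0],405:405+d.shape[1]]=d[:, :365]
cv2.imwrite('pics/crop1.png',o)
for n,u,v,z in(('keypad',376,262,28),('scanner',285,207,52),('dock',189,210,28),('blackbox FL',346,223,0),('blackbox FR',515,220,0),('boxtop',345,157,0)):print(n,onz(c,u,v,z))
# masks
g=im[235:290,348:405].astype(int);m=((g.min(2)>185)).astype(np.uint8)
n,l,s,ce=cv2.connectedComponentsWithStats(m)
for i in range(1,n):
    if s[i,4]>12: print('key',s[i],ce[i]+[348,235],onz(c,*(ce[i]+[348,235]),38))
hsv=cv2.cvtColor(im,cv2.COLOR_BGR2HSV)
dk=np.zeros(im.shape[:2],np.uint8);dk[235:290,348:405]=(g.max(2)<60)
print(cv2.minAreaRect(cv2.findNonZero(dk)))
E
```

```text
keypad [ 415.69240143 -266.87227019   28.        ]
scanner [558.67986721 -25.03405967  52.        ]
dock [553.73773295 229.80953479  28.        ]
blackbox FL [ 523.28545165 -192.56008966    0.        ]
blackbox FR [ 531.99251513 -677.15207916    0.        ]
boxtop [ 707.53040609 -193.54846673    0.        ]
key [21  2  9  4 13] [372.07692308 238.92307692] [ 476.17450754 -255.68133814   38.        ]
key [ 23  10  34  41 297] [397.8989899  269.38720539] [ 395.39091879 -323.06161326   38.        ]
key [34 14  7  7 40] [384.95  251.925] [ 441.64891923 -289.39180432   38.        ]
key [16 17 11  4 33] [368.90909091 253.87878788] [ 436.637381   -246.34651371   38.        ]
key [ 0 30  8 20 93] [350.05376344 276.21505376] [ 378.28386427 -195.31847185   38.        ]
key [18 31 10 10 43] [370.55813953 270.58139535] [ 392.72445054 -249.85770092   38.        ]
key [36 30  7  8 47] [387.04255319 268.57446809] [ 397.72738772 -293.96054016   38.        ]
((375.12542724609375, 261.54498291015625), (40.906524658203125, 40.23136901855469), 83.1572265625)
```

View pics/crop1.png

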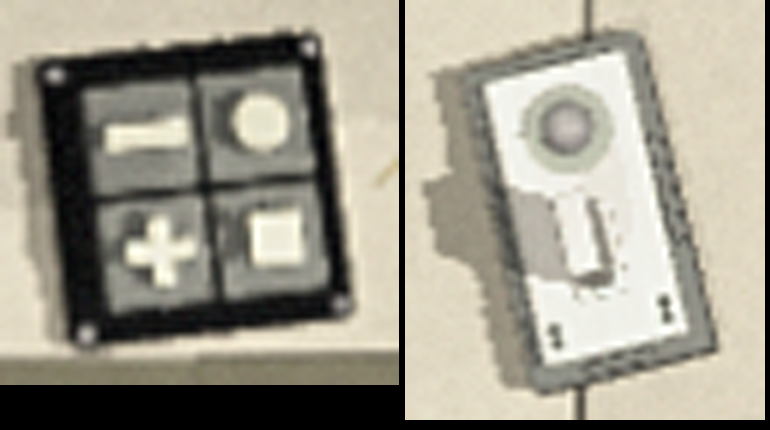

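View pics/scene0.png

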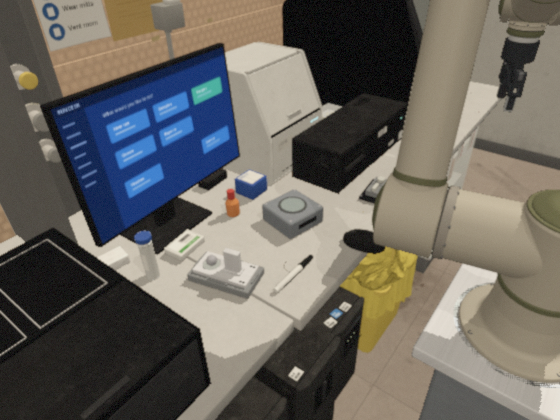

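In the close-up the bar is upper left, the round key upper right, the cross lower left and the square lower right. The tray's ball end points away from the robot, and the grip is near crop pixel (590,235). Next I'll move above the keypad with a quarter-turn, so the wrist camera stays clear of the black box.

>>> move_arm(
  rows=[
    [[-10, -25, 0, -1, -1], [-22, -55, 0, -2.2, -1], [-35, -88, 0, -3.5, -1], [-48, -121, 0, -4.8, -1], [-61, -154, 0, -6.1, -1], [-74, -187, 0, -7.4, -1], [-87, -218, 0, -8.7, -1], [-97, -244, 0, -10, -1], [-104, -262, 0, -11.2, -1], [-107, -269, 0, -11.8, -1], [-107, -269, 0, -11.8, -1], [-107, -269, 0, -11.8, -1]],
  ],
)

```text
time_s: 1.65
eef_pos: [416.5, -270.9, 238.9]
ee_rot: [-0.001, 0.999, 0.043, -0.0]
force: [0.0, 0.5, 0.1]
grip_width: 0.006
```

```bash
python3 - <<'E'
from h import *
s=sense();print(s['eef_pos'],s['ee_rot'],s['joints'],s['force'])
c=cap('wrist','wrist1.png');im=c['color'];print(c['xyz'])
import pickle;pickle.dump(c,open('w1.pkl','wb'))
m=((im.min(2)>170)).astype(np.uint8)
n,l,st,ce=cv2.connectedComponentsWithStats(m)
for i in range(1,n):
    if 150<st[i,4]<8000:
        r=cv2.minAreaRect(np.argwhere(l==i)[:,::-1].astype(np.float32))
        print('key',st[i],ce[i].round(1),onz(c,*ce[i],38).round(1),r)
E
```

```text
[ 416.54771053 -270.88861236  238.94072829] [-5.10944352e-04  9.99072237e-01  4.30623819e-02 -1.85734706e-04] [-8.13048923e-01  2.51657795e-01  1.57982225e+00  4.02639044e-04
  1.31112792e+00 -8.99303919e-01] [0.01825421 0.48466236 0.05316116]
[ 410.74886108 -205.05238696  373.90241061]
key [  0   0  15  47 602] [ 6.1 24.1] [ 171.  -145.8   38. ] ((7.0, 23.0), (46.0, 14.0), 90.0)
key [291 144  11  33 330] [296.5 160.1] [ 435.1 -241.7   38. ] ((296.0, 160.0), (32.0, 10.0), 90.0)
key [236 148  28  27 366] [249.8 161.3] [ 390.9 -246.7   38. ] ((250.25001525878906, 161.25), (23.33452033996582, 22.62741470336914), 45.0)
key [285 195  23  21 359] [296.  205.3] [ 439.1 -285.8   38. ] ((295.941162109375, 205.23532104492188), (21.3431339263916, 20.372989654541016), 14.03624439239502)
key [241 197  21  19 384] [251.4 205.9] [ 395.4 -290.3   38. ] ((251.0, 206.0), (18.0, 20.0), 90.0)
key [268 346  13  23 256] [274.4 357.2] [ 433.  -461.1   38. ] ((274.0, 357.0), (22.0, 12.0), 90.0)
```

View pics/wrist1.png

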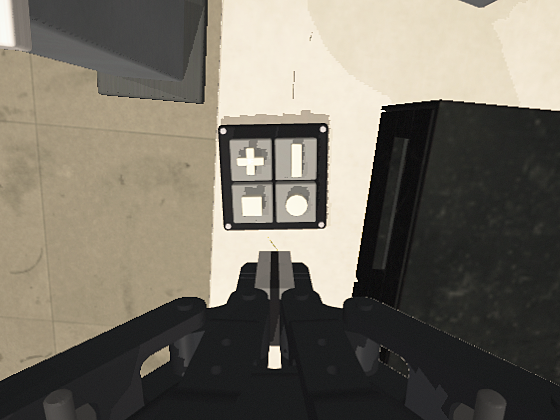

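The wrist view shows cross (250,161), bar (296,160), square (251,206) and round (296,205), with the shut fingertips at about (275,252). I'll check the calibration against the fingertips, and measure the tray and scanner from the top view.

```bash
python3 - <<'E'
from h import *
import pickle
c=pickle.load(open('w1.pkl','rb'));T=np.array([416.5,-270.9,238.9])
for z in(231,239):print('tip proj',z,proj(c,[416.5,-270.9,z]))
print('box edge bottoms',onz(c,353,280,0),onz(c,383,108,0))
a=pickle.load(open('a.pkl','rb'));t=a['top'];im=t['color']
hsv=cv2.cvtColor(im,cv2.COLOR_BGR2HSV)
# plate: bright low-sat region; dock: grey
sub=np.zeros(im.shape[:2],np.uint8);sub[178:242,165:216]=1
w=((im.min(2)>205)&(sub>0)).astype(np.uint8)
n,l,s,ce=cv2.connectedComponentsWithStats(w)
for i in range(1,n):
    if s[i,4]>30: print('white',s[i],ce[i],cv2.minAreaRect(np.argwhere(l==i)[:,::-1].astype(np.float32)))
def quad(pts,z):
    P=np.array([onz(t,*p,z) for p in pts]);return P
print('sats',hsv[190:232:6,185,:].tolist())
# tray plate corners from crop: (x-405)/6+160, y/6+175
cr=lambda x,y:((x-405)/6+160-.42,y/6+175-.42)
P=quad([cr(485,85),cr(628,52),cr(690,328),cr(547,365)],28);print(P.round(1),P.mean(0))
D=quad([cr(462,72),cr(635,33),cr(716,350),cr(540,393)],22);print(D.round(1),D.mean(0))
print('pocket',onz(t,*cr(567,128),27),'griptop',onz(t,*cr(580,235),82))
# scanner window
roi=np.zeros(im.shape[:2],np.uint8);roi[180:237,258:312]=1
for nm,m in(('dark',(im.max(2)<75)),):
    m=(m&(roi>0)).astype(np.uint8)
    n,l,s,ce=cv2.connectedComponentsWithStats(m)
    for i in range(1,n):
        if s[i,4]>20:
            p=np.argwhere(l==i)[:,::-1].astype(np.float32);print(nm,s[i],ce[i],cv2.minEnclosingCircle(p),onz(t,*cv2.minEnclosingCircle(p)[0],52))
print(im[207,262:310:3].tolist())
cv2.imwrite('pics/crop2.png',cv2.resize(im[178:240,255:317],None,fx=8,fy=8,interpolation=cv2.INTER_CUBIC))
E
```

```text
tip proj 231 [274.4404156 273.0629885]
tip proj 239 [274.44615783 281.18940007]
box edge bottoms [ 517.47199213 -378.20367168    0.        ] [ 520.54690007 -185.4122551     0.        ]
white [174 184  33  51 739] [191.10690122 210.63193505] ((189.41571044921875, 209.13479614257812), (47.82012939453125, 23.835107803344727), 77.00537872314453)
sats [[32, 25, 193], [15, 19, 185], [35, 28, 198], [24, 16, 230], [19, 26, 155], [20, 21, 185], [30, 8, 241]]
[[611.3 274.7  28. ]
 [626.3 210.7  28. ]
 [502.3 180.6  28. ]
 [485.7 243.6  28. ]] [556.41862459 227.38825772  28.        ]
[[618.4 286.4  22. ]
 [636.3 208.6  22. ]
 [493.3 169.5  22. ]
 [473.9 247.4  22. ]] [555.43593364 227.96818849  22.        ]
pocket [591.98324021 237.39602821  27.        ] griptop [535.95497691 222.20993799  82.        ]
dark [276 213  21   8  26] [286.30769231 217.92307692] ((286.0, 215.0), 10.198139190673828) [537.54419044 -27.59624673  52.        ]
dark [260 224  40  11  71] [279.52112676 229.25352113] ((279.5, 228.5), 20.012596130371094) [502.03720441 -10.5860516   52.        ]
[[105, 120, 123], [138, 141, 139], [138, 142, 140], [72, 76, 78], [166, 180, 165], [158, 171, 160], [158, 175, 162], [158, 172, 161], [160, 173, 161], [162, 175, 162], [159, 175, 160], [154, 170, 157], [84, 89, 86], [139, 145, 140], [143, 144, 144], [143, 160, 163]]
```

>>> move_arm(
  rows=[
    [[11, 9, 40, 0, -1], [22, 17.5, 90, 0, -1], [22, 17.5, 140, 0, -1], [22, 17.5, 170, 0, -1], [22, 17.5, 184, 0, -1], [22, 17.5, 187, 0, -1], [22, 17.5, 187, 0, -1]],
  ],
)

```text
time_s: 2.58
eef_pos: [440.2, -286.8, 52.9]
ee_rot: [0.0, 0.999, 0.043, 0.0]
force: [0.3, 0.7, -0.3]
grip_width: 0.0
```

```bash
python3 - <<'E'
from h import *
s=sense();print(s['eef_pos'],s['force'])
c=cap('wrist','wrist2.png')
print(proj(c,s['eef_pos']+[0,0,-8]),proj(c,s['eef_pos']+[0,11,-8]))
E
```

```text
[ 440.23602275 -286.79402747   52.92423018] [ 0.31129311  0.69568677 -0.33916864]
[274.47813591 272.89528301] [276.66427655 249.61704983]
```

View pics/wrist2.png

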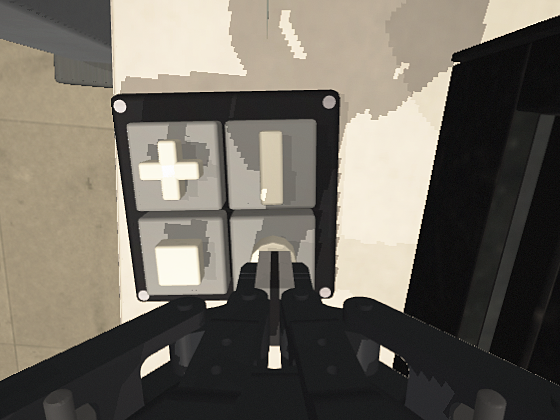

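The fingertips at (275,250) are centred over the round key, so I'll press in small steps.

>>> move_arm(
  rows=[
    [[0, 0, 4, 0, -1], [0, 0, 7, 0, -1], [0, 0, 9, 0, -1], [0, 0, 10.5, 0, -1], [0, 0, 11.5, 0, -1], [0, 0, 11.5, 0, -1], [0, 0, 11.5, 0, -1]],
  ],
)

```text
time_s: 3.5
eef_pos: [440.5, -286.9, 41.7]
ee_rot: [0.0, 0.999, 0.043, 0.001]
force: [0.3, -0.2, 4.2]
grip_width: 0.003
```

>>> move_arm(
  rows=[
    [[0, 0, 1, 0, -1], [0, 0, 1, 0, -1], [0, 0, -8, 0, -1], [0, 0, -18, 0, -1], [-20, 0.3, -18, 0, -1], [-44, 0.7, -18, 0, -1], [-44, 0.7, -14, 0, -1], [-44, 0.7, -8, 0, -1], [-44, 0.7, -4, 0, -1], [-44, 0.7, -1.5, 0, -1], [-44, 0.7, 0, 0, -1], [-44, 0.7, 0.3, 0, -1]],
  ],
)

```text
time_s: 5.0
eef_pos: [397.0, -291.4, 41.5]
ee_rot: [0.001, 0.999, 0.043, 0.001]
force: [2.0, 2.1, 3.9]
grip_width: -0.003
```

>>> move_arm(
  rows=[
    [[0, 0, 0.5, 0, -1], [0, 0, 0.5, 0, -1]],
  ],
)

```text
time_s: 5.25
eef_pos: [397.0, -291.3, 41.1]
ee_rot: [0.001, 0.999, 0.043, 0.001]
force: [-0.1, 2.0, 4.5]
grip_width: -0.001
```

>>> move_arm(
  rows=[
    [[0, 0, 0.5, 0, -1], [0, 0, -8, 0, -1], [0, 0, -18, 0, -1], [20, -20, -18, 0, -1], [43, -45, -18, 0, -1], [43, -45, -18, 0, -1], [43, -45, -9, 0, -1], [43, -45, -4, 0, -1], [43, -45, -1.5, 0, -1], [43, -45, 0, 0, -1], [43, -45, 0.3, 0, -1], [43, -45, 0.3, 0, -1]],
  ],
)

```text
time_s: 6.75
eef_pos: [435.9, -243.1, 41.1]
ee_rot: [0.001, 0.999, 0.043, 0.001]
force: [-2.9, -1.5, 3.4]
grip_width: 0.003
```

>>> move_arm(
  rows=[
    [[0, 0, 0.5, 0, -1], [0, 0, 0.5, 0, -1]],
  ],
)

```text
time_s: 7.0
eef_pos: [435.9, -243.2, 41.0]
ee_rot: [0.001, 0.999, 0.043, 0.001]
force: [-4.2, 1.4, 8.6]
grip_width: 0.004
```

All three keys are pressed. Next I'll lift off and travel to above the tray.

>>> move_arm(
  rows=[
    [[0, 0, -15, 0, -1], [0, 0, -50, 0, -1], [0, 0, -95, 0, -1], [0, 0, -140, 0, -1], [0, 0, -175, 0, -1], [0, 0, -190, 0, -1]],
  ],
)

```text
time_s: 7.75
eef_pos: [435.8, -243.0, 233.2]
ee_rot: [0.002, 0.999, 0.043, 0.002]
force: [-0.1, 0.4, -0.2]
grip_width: 0.003
```

>>> move_arm(
  rows=[
    [[7, -20, 0, 0.5, -1], [19, -58, 0, 1.6, 0], [33, -101, 0, 2.9, 1], [47, -144, 0, 4.2, 1], [61, -187, 0, 5.5, 1], [75, -230, 0, 6.8, 1], [90, -273, 0, 8.2, 1], [104, -316, 0, 9.5, 1], [118, -359, 0, 10.8, 1], [132, -402, 0, 12.1, 1], [144, -440, 0, 13.2, 1], [149, -454, 0, 13.5, 1]],
  ],
)

```text
time_s: 9.25
eef_pos: [544.9, 224.1, 230.9]
ee_rot: [0.001, 0.788, -0.616, 0.002]
force: [-0.6, -0.5, -0.9]
grip_width: 1.0
```

>>> move_arm(
  rows=[
    [[0, 0, 0, 0, 1], [0, 0, 0, 0, 1]],
  ],
)

```text
time_s: 9.5
eef_pos: [544.6, 223.6, 230.3]
ee_rot: [0.001, 0.788, -0.616, 0.002]
force: [0.5, -0.2, 0.2]
grip_width: 1.002
```

```bash
python3 - <<'E'
from h import *
import pickle
s=sense();print(s['eef_pos'],s['ee_rot'],s['joints'],s['force'],s['grip_width'])
c=cap('wrist','wrist3.png');pickle.dump(c,open('w3.pkl','wb'))
E
```

```text
[544.62663915 223.60842565 230.28384109] [ 0.00099399  0.78776833 -0.6159683   0.00176782] [ 0.19244186  0.46088265  1.30894439 -0.004054    1.37095133  1.52047732] [ 0.45846896 -0.23245115  0.18944357] 1.0019808947557167
```

View pics/wrist3.png

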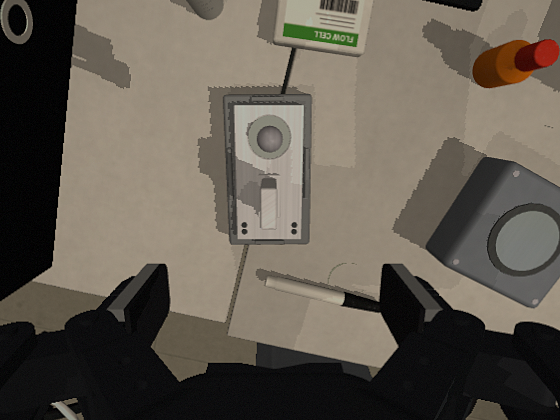

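The wrist view shows the tray upright: pocket and ball at (269,137), grip top at about (268,208), and plate corners near (235,105), (304,104), (305,241) and (238,243). The scanner window is at about (530,240), cut off at the edge.

```bash
python3 - <<'E'
from h import *
import pickle
c=pickle.load(open('w3.pkl','rb'));im=c['color']
P=np.array([onz(c,*p,28) for p in((235,105),(304,104),(306,241),(238,243))])
print('plate',P.round(1),P.mean(0).round(1),[np.linalg.norm(P[i]-P[(i+1)%4]).round(1) for i in range(4)])
for i,j in((3,0),(2,1)):d=P[j]-P[i];print('yaw',np.degrees(np.arctan2(d[1],d[0])))
print('pocket',onz(c,269,137,26).round(1),'ball',onz(c,269,138,37).round(1))
G=np.array([onz(c,*p,82) for p in((260,189),(276,189),(277,229),(261,229))]);print('grip',G.round(1),G.mean(0).round(1),[np.linalg.norm(G[i]-G[(i+1)%4]).round(1) for i in range(4)])
cv2.imwrite('pics/crop3.png',cv2.resize(im[90:250,215:325],None,fx=3.7,fy=3.7,interpolation=cv2.INTER_CUBIC))
E
```

```text
plate [[610.  277.4  28. ]
 [626.2 216.1  28. ]
 [498.  179.1  28. ]
 [479.3 245.7  28. ]] [553.4 229.6  28. ] [np.float64(63.4), np.float64(133.4), np.float64(69.2), np.float64(134.5)]
yaw 13.627845970851304
yaw 16.081166935242585
pocket [589.4 240.2  26. ] ball [589.1 240.   37. ]
grip [[550.  237.6  82. ]
 [553.2 224.8  82. ]
 [520.  215.7  82. ]
 [516.7 228.8  82. ]] [535.  226.7  82. ] [np.float64(13.1), np.float64(34.4), np.float64(13.5), np.float64(34.4)]
```

View pics/crop3.png

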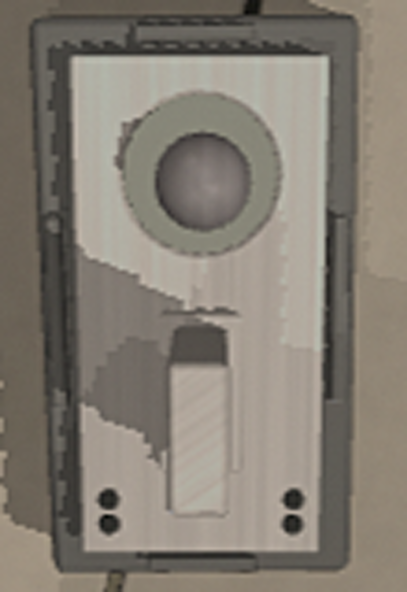

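>>> move_arm(
  rows=[
    [[-1, 2, 20, 0, 1], [-3, 5, 55, 0, 1], [-5, 8.6, 85, 0, 1], [-5.2, 8.6, 105, 0, 1], [-5.2, 8.6, 118, 0, 1], [-5.2, 8.6, 120, 0, 1], [-5.2, 8.6, 120, 0, 1]],
  ],
)

```text
time_s: 10.42
eef_pos: [535.8, 225.8, 111.2]
ee_rot: [0.0, 0.788, -0.616, 0.002]
force: [0.9, -0.1, -0.6]
grip_width: 1.003
```

```bash
python3 - <<'E'
from h import *
import pickle
s=sense();print(s['eef_pos'],s['ee_rot'],s['force'])
c=cap('wrist','wrist4.png');pickle.dump(c,open('w4.pkl','wb'))
p=s['eef_pos'];print(proj(c,[p[0],p[1],82]))
E
```

```text
[535.78211744 225.8316661  111.22447507] [ 4.00158497e-04  7.87553908e-01 -6.16241290e-01  2.31385749e-03] [ 0.8921699  -0.11835661 -0.56811887]
[276.30450397 252.73933759]
```

View pics/wrist4.png

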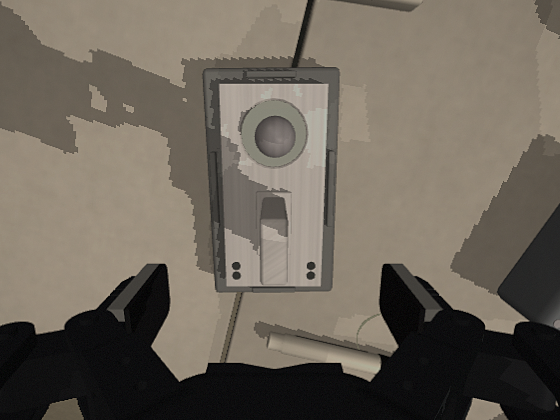

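The grip top is centred at (274,252), between the pads and within a millimetre of the TCP projection, with the ball in its pocket at (275,137). I'll descend and grip gradually.

>>> move_arm(
  rows=[
    [[-0.5, 0, 12, 0, 1], [-0.5, 0, 30, 0, 1], [-0.5, 0, 46, 0, 1], [-0.5, 0, 54, 0, 1], [-0.5, 0, 56, 0, 1], [-0.5, 0, 56, 0, 0.5], [-0.5, 0, 56, 0, 0], [-0.5, 0, 56, 0, -0.3], [-0.5, 0, 56, 0, -0.45], [-0.5, 0, 56, 0, -0.55], [-0.5, 0, 56, 0, -0.6], [-0.5, 0, 56, 0, -0.64]],
  ],
  squeeze=50,
)

```text
time_s: 11.98
eef_pos: [535.9, 226.2, 55.3]
ee_rot: [0.0, 0.788, -0.616, 0.002]
force: [0.4, 0.6, 0.5]
grip_width: 0.177
```

>>> move_arm(
  rows=[
    [[0, 0, 0, 0, -0.68], [0, 0, 0, 0, -0.72], [0, 0, 0, 0, -0.8], [0, 0, 0, 0, -1], [0, 0, 0, 0, -1], [0, 0, 0, 0, -1], [0, 0, 0, 0, -1]],
  ],
)

```text
time_s: 12.85
eef_pos: [535.9, 226.2, 55.5]
ee_rot: [0.0, 0.788, -0.616, 0.002]
force: [-1.7, -0.7, 4.7]
grip_width: 0.157
```

>>> move_arm(
  rows=[
    [[0, 0, -1, 0, -1], [0, 0, -3, 0, -1], [0, 0, -7, 0, -1], [0, 0, -13, 0, -1], [0, 0, -20, 0, -1], [0, 0, -27, 0, -1], [0, 0, -34, 0, -1], [0, 0, -41, 0, -1], [0, 0, -46, 0, -1], [0, 0, -49, 0, -1], [0, 0, -50, 0, -1], [0, 0, -50, 0, -1]],
  ],
)

```text
time_s: 14.35
eef_pos: [535.7, 226.3, 105.3]
ee_rot: [0.0, 0.788, -0.616, 0.002]
force: [0.5, 0.1, -3.3]
grip_width: 0.157
```

```bash
python3 - <<'E'
from h import *
import pickle
s=sense();print(s['eef_pos'],s['force'],s['wrist_torque'],s['grip_width'])
c=cap('wrist','wrist5.png');t=cap('top');pickle.dump((c,t),open('w5.pkl','wb'))
o=np.zeros((420,760,3),np.uint8);o[:,:300]=c['color'][:,130:430];k=cv2.resize(t['color'][178:238,257:317],None,fx=7,fy=7,interpolation=cv2.INTER_CUBIC);o[:,320:740]=k
cv2.imwrite('pics/crop4.png',o)
E
```

```text
[535.69728758 226.33448166 105.34821685] [ 0.48206629  0.09054068 -3.2572582 ] [-0.0961174   0.08169436  0.00223737] 0.15736312574759795
```

View pics/crop4.png

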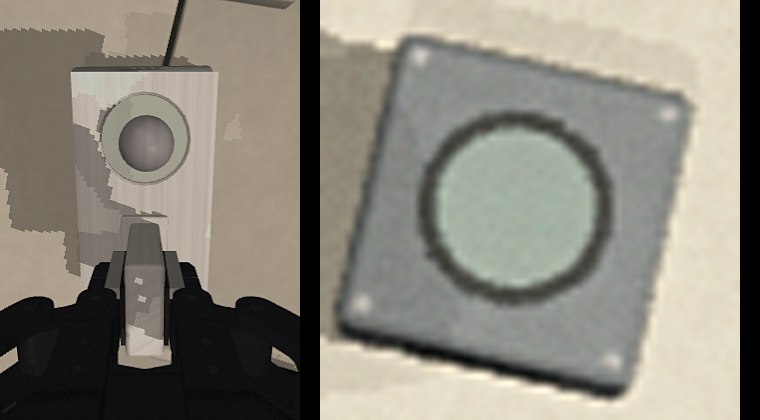

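The ball sits in its pocket at about (146,140) in the crop and the tray is square in the fingers. The window's bezel is centred at crop (515,208).

```bash
python3 - <<'E'
from h import *
import pickle
c,t=pickle.load(open('w5.pkl','rb'))
w=onz(t,284.4,207.3,52);print('window top cam',w, 'corr',w+[-2,3.5,0])
p=onz(c,275.5,138,78);print('pocket wrist',p, 'vs TCP',p-sense()['eef_pos'])
# window from earlier wrist3: fit ellipse to bezel/glass edge visible
c3=pickle.load(open('w3.pkl','rb'));g=c3['color']
q=[onz(c3,*a,52) for a in((491,240),(502,214),(527,203),(506,265),(530,278),(556,213))]
A=np.array([[2*x[0],2*x[1],1] for x in q]);b=np.array([x[0]**2+x[1]**2 for x in q]);s=np.linalg.lstsq(A,b,rcond=None)[0]
print('wrist3 circle est',s[:2],np.sqrt(s[2]+s[0]**2+s[1]**2))
E
```

```text
window top cam [557.88112941 -23.46129754  52.        ] corr [555.88112941 -19.96129754  52.        ]
pocket wrist [590.18523564 240.32999907  78.        ] vs TCP [ 54.52857704  13.97647107 -27.24995532]
wrist3 circle est [557.37029034 -21.35249928] 36.28804258496343
```

>>> move_arm(
  rows=[
    [[0, 0, -1, 0, -1], [0, 0, -4, 0, -1], [0, 0, -9, 0, -1], [0, 0, -16, 0, -1], [0, 0, -24, 0, -1], [0, 0, -32, 0, -1], [0, 0, -40, 0, -1], [0, 0, -48, 0, -1], [0, 0, -55, 0, -1], [0, 0, -60, 0, -1], [0, 0, -62, 0, -1], [0, 0, -62, 0, -1]],
  ],
)

```text
time_s: 15.95
eef_pos: [535.4, 226.5, 167.2]
ee_rot: [0.0, 0.788, -0.616, 0.002]
force: [-0.6, 0.1, -2.7]
grip_width: 0.155
```

>>> move_arm(
  rows=[
    [[1.9, 0.7, 0, 0, -1], [6.5, 2.5, 0, 0, -1], [14, 5.4, 0, 0, -1], [23.3, 9.1, 0, 0, -1], [34.5, 13.4, 0, 0, -1], [46.6, 18.1, 0, 0, -1], [57.8, 22.5, 0, 0, -1], [67.1, 26.1, 0, 0, -1], [74.6, 29, 0, 0, -1], [79.2, 30.8, 0, 0, -1], [81.1, 31.5, 0, 0, -1], [82, 31.9, 0, 0, -1]],
  ],
)

```text
time_s: 17.45
eef_pos: [524.2, 139.3, 167.5]
ee_rot: [0.0, 0.788, -0.616, 0.002]
force: [0.7, -0.7, -2.7]
grip_width: 0.154
```

>>> move_arm(
  rows=[
    [[1.9, 0.7, 0, 0, -1], [6.5, 2.5, 0, 0, -1], [14, 5.4, 0, 0, -1], [23.3, 9.1, 0, 0, -1], [34.5, 13.4, 0, 0, -1], [46.6, 18.1, 0, 0, -1], [57.8, 22.5, 0, 0, -1], [67.1, 26.1, 0, 0, -1], [74.6, 29, 0, 0, -1], [79.2, 30.8, 0, 0, -1], [81.1, 31.5, 0, 0, -1], [82, 31.9, 0, 0, -1]],
  ],
)

```text
time_s: 18.95
eef_pos: [513.0, 52.1, 167.7]
ee_rot: [0.0, 0.788, -0.616, 0.002]
force: [0.2, -0.5, -3.0]
grip_width: 0.154
```

```bash
python3 - <<'E'
from h import *
s=sense();print(s['eef_pos'],s['ee_rot'],s['force'],s['grip_width'])
print(toolshift([502.2,-35,167]))
E
```

```text
[512.9765152   52.14745103 167.7463935 ] [ 3.94279264e-04  7.87676543e-01 -6.16084653e-01  2.28229694e-03] [ 0.21682665 -0.50593225 -3.00186257] 0.15355387652489105
[81.98210215 31.45280954  1.01207859]
```

>>> move_arm(
  rows=[
    [[1.9, 0.7, 0, 0, -1], [6.5, 2.5, 0, 0, -1], [14, 5.4, 0, 0, -1], [23.3, 9.1, 0, 0, -1], [34.5, 13.4, 0, 0, -1], [46.6, 18.1, 0, 0, -1], [57.8, 22.5, 0.5, 0, -1], [67.1, 26.1, 0.7, 0, -1], [74.6, 29, 1, 0, -1], [79.2, 30.8, 1, 0, -1], [81.1, 31.3, 1, 0, -1], [82, 31.5, 1, 0, -1]],
  ],
)

```text
time_s: 20.45
eef_pos: [502.2, -34.9, 167.0]
ee_rot: [0.0, 0.788, -0.616, 0.002]
force: [-0.1, 0.3, -3.4]
grip_width: 0.156
```

>>> move_arm(
  rows=[
    [[0, 0, 0, 0, -1], [0, 0, 0, 0, -1], [0, 0, 0, 0, -1], [0, 0, 0, 0, -1]],
  ],
)

```text
time_s: 20.95
eef_pos: [502.2, -34.9, 167.0]
ee_rot: [0.0, 0.788, -0.616, 0.002]
force: [-0.1, 0.2, -2.7]
grip_width: 0.161
```

```bash
python3 - <<'E'
from h import *
import pickle
s=sense();print(s['eef_pos'],s['ee_rot'],s['force'],s['grip_width'],abs(s['dq']).max())
c=cap('wrist');t=cap('top');e=cap('scene');pickle.dump((c,t,e),open('w6.pkl','wb'))
o=np.zeros((420,780,3),np.uint8);o[:,:380]=c['color'][:,90:470];o[:200,380:]=cv2.resize(t['color'][170:240,225:365],(400,200),interpolation=cv2.INTER_CUBIC)
o[210:,380:]=cv2.resize(e['color'][120:260,190:457],(400,210),interpolation=cv2.INTER_CUBIC)
cv2.imwrite('pics/fin.png',o)
E
```

```text
[502.16791321 -34.89293838 167.00635609] [ 3.58337424e-04  7.87759392e-01 -6.15978886e-01  2.24143797e-03] [-0.08114378  0.15485413 -2.68133673] 0.16083925143588346 0.001328598321700796
```

View pics/fin.png

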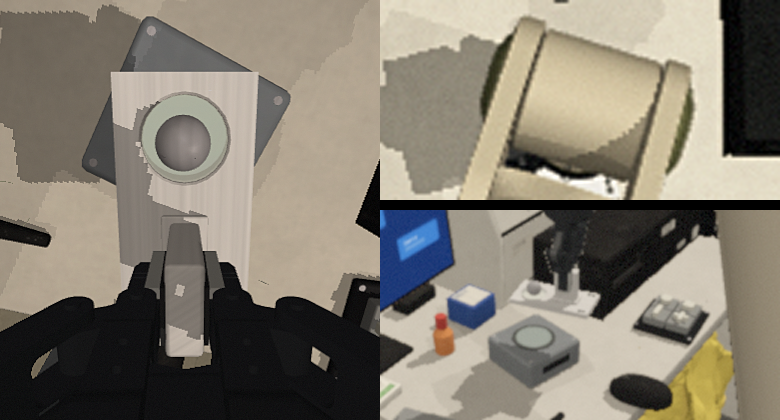

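```bash
python3 - <<'E'
from h import *
import pickle
c,t,e=pickle.load(open('w6.pkl','rb'))
A,B,D=[onz(c,u+90,v,50) for u,v in((152,30),(277,100),(93,162))]
print(A,B,D,'centre',(B+D)/2,np.linalg.norm(A-B),np.linalg.norm(A-D));print('pocket',onz(c,275.5,138,140), 'ball',onz(c,273,142,149))
E
```

```text
[614.16216193  15.37572755  50.        ] [592.18015008 -77.37500755  50.        ] [519.96134161  37.47397258  50.        ] centre [556.07074584 -19.95051749  50.        ] 95.32002783213852 96.75808483517348
pocket [556.67963634 -20.87213708 140.        ] ball [555.23746113 -20.06129306 149.        ]
```

The pocket is within about 1 mm of the window centre, and everything is still, so I'm handing in.

```bash
python3 -c "
from rig import ctrl;print(ctrl.finish_job())"
```

```text
the job is handed in; nothing more can be done
None
```

I pressed the round, square and bar keys in that order. I then carried the tray by its grip to above the scanner window and handed the job in at about 21 s, still holding it there. The hand-in reported no verdict.

- **Keys:** the tool pushed each key about 5 mm down, to its full travel. The measured push was 4.2 N on round at the first reading (I then pushed 1 mm further), 4.5 N on square and 8.6 N on bar. The tool was never lowered over the cross key.
- **Pocket position:** my last check put the pocket at (556.7, -20.9) mm. The window centre, from the scanner's corner screws, was at (556.1, -20.0) mm, so they agree to about 1 mm.
- **Height and level:** the tray's underside should be about 132 mm above the bench, or 80 mm above the glass. That comes from the arm's height, not a direct measurement. The tool was within about 0.3° of vertical.
- **Tray and ball:** the last picture showed the ball in its pocket and the tray clear of the scanner. The arm was still and the grip width was steady.
- **Disagreement:** the top camera read positions about 2–5 mm off from the wrist camera. I relied mainly on the wrist camera, and its close-up views fitted the fingers.
- **Not checked:** I did not measure whether the bystanders moved. Nothing I saw suggested contact with them.

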